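# Find the loupe in the tins

## Robot

A 6-joint arm with a two-finger parallel gripper is mounted at the origin on a cart in front of the work surface, level with it; the furniture and walls round the work are solid. World frame = base frame: x ahead of the robot, y to its left, z up, the work surface at z = 0. Lengths are in m, angles in rad, forces in N, time in s.
With the tool pointing down it reaches from about 0.35 to 0.975 m from the base axis. Payload 4.9 kg.
Tool frame: the origin (TCP) lies on the front face of the gripper's body, between the roots of the fingers; the fingertips stand ctrl.finger_overhang ahead of it and the grasp point (between the pads) lies 54 mm ahead of it (ctrl.finger_overhang is the distance from the TCP to the fingertips, in m); z points along the fingers, y is the line along which they close (so a half turn about z gives the same grasp; the last joint's range is limited). The gripper opens to 85 mm and grips with 20 to 120 N. Pads are 22 mm wide; open, the fingers measure 114 mm over their backs; the gripper's body (76 mm by 85 mm) begins 54 mm behind the grasp point. The pads swing forward as they close: fully open they stand 13 mm farther back than shut.
Start: joints at [-1.467, 0.053, 1.613, -0, 1.476, -0.119], TCP at [0.138, -0.61, 0.304] pointing down, gripper open.
Joint ranges: [-3.01, 3.01], [-1.01, 2.22], [0.06, 2.58], [-1.02, 4.17], [0.09, 2.62], [-3.14, 3.14]. Speed limits (rad/s): [2.57, 2.57, 3.14, 3.14, 3.14, 3.14].

## Interface

Orientations are given as a rotation vector (axis times angle).
In Python, from station import ctrl, vision gives the robot as it stands. The module is installed in compiled form; this text tells all that it offers.
- The arm moves only by the tool drive_tool, never from a script. Its argument "rows" is a list of rows, each a list of 2 entries, a list of its own where there are three numbers: the shift along the tool's x, y, z in m, then the turn about the tool's z in rad. A call has 1 to 10 rows; each row shifts and turns the commanded pose from where the row before left it, along the tool's axes as they then stand; what a row does not reach is not made up. A row lasts 1/10 s, in which the tool goes at most 50 mm and 8.59 degrees, less where a joint would pass 70% of its speed; a pose out of reach is approached as far as the arm can. A call with a gripper value outside its range is refused whole. "jaw" is the closure, from 0 (fully open) to 1 (shut), set as the call begins (left out, the last holds). The fingers move at their own pace and stop on an object; "grip_force" is the grip in N (left out, the last holds). Time passes only in rows, so rows that do not move let the fingers close. It gives the time, the measured TCP pose, the force, the opening and the grip force at its end, in the units of the state.
- ctrl.get_obs(): the state, without advancing time (a new reading comes with each control period).
- vision.get_image(name): name is "scene" or "top" or "wrist"; returns a dict with "image" (480x640x3 uint8, blue, green, red), "vertical_fov" (degrees; the focal length in pixels is half the picture's height over the tangent of half this angle, whatever the lens; pixels are square), "cx", "cy" (the principal point, pixels), "R" (3x3) and "t" (3): a world point X has camera coordinates R X + t. Camera axes: x right, y down, z forward; pixel columns grow to the right and rows downward; lengths in m; the calibration is good to about 2 mm. A picture is of the moment at which its call begins. There is no depth.
- ctrl.finish_job(): hands the job in; it is judged then, once.
The state is a dict: "t": time; "q": joint angles; "dq": joint speeds; "effort": joint torques, N m; "tool_pos": TCP position; "tool_rot": TCP orientation; "contact_force": force on the tool from outside, world axes, zero at the start; "wrist_torque": the same for the moment, N m; "opening": finger opening in m; "grip_force": force on a finger pad.
Only numpy, scipy, OpenCV 4.12 (cv2) and the standard library are available. Lean on these libraries where they do the work, as an engineer would, in place of code of your own. Each camera call takes 0.05 s, during which the arm holds its last target. There are 200 camera calls.

## Task

The eye loupe has been put away in one of the three lidded tins. Open the tins one at a time, shutting each before opening the next, until you find it; stand the loupe upright in the clear dish and finish with all three tins shut, the other things still inside theirs.

Things in the scene. Friction and masses are not known exactly. Their poses are not given: they have to be found in the camera images.
- loupe: the wanted part: a short cylinder, a steel eye loupe with a black band, 22 mm across and 14 mm high, 26 g, hidden at the start in one of the three shut tins, standing upright on its cork floor; origin at the centre of its underside, z up its axis
- polishing_point: a silicone polishing point (rubber cylinder 12 mm across on a thin shank, 48 mm long in all, lying down) inside another of the tins; origin at its middle, at the underside
- drill_case: a small flat clear plastic case with a card in it, 37x27x11 mm, lying in the remaining tin; origin at the centre of its underside
- dish: round shallow clear dish, 126 mm across, 13 mm high, inner floor about 2 mm above the worktop, open on top, standing loose on the worktop behind the tins, between the tall burr stand (154 mm high, left) and the parts cabinet (150 mm high, right); a wide gripper clears both if its long side runs along the cabinet's front, turned about 0.5 rad clockwise from the y axis; origin at the centre of its underside
- tin_a: one of three identical plain steel tins, 60 mm deep (x), 72 mm wide (y), 35 mm high shut, fixed to the worktop; origin at the centre of its underside, -x is its front, +x its hinge side. The base is 19 mm high with 2 mm walls and a cork floor 15 mm above the worktop (a tray only 4 mm deep); the hollow lid is the upper 16 mm, with an upright pull tab near its front edge
- tin_a_lid (a joint): hinge of the lid of tin_a in rad: 0 shut, 1.75 fully open (leaning back a little past upright). A stiff hinge: the lid stays where it is left; about 1 N at the tab moves it
- tin_a_tab (a point): grip point on the lid's pull tab: a dark steel fin standing 25 mm up from the lid's top near its front edge, 14 mm wide (along the tin's y), 6 mm thick. Point: 17 mm above the lid, at x -25, z 52 mm in the tin's frame when shut; it circles the hinge line at 64 mm radius. Pinched from above across its width, tips at most 8 mm past the point, it turns between the fingers as the lid swings
- tin_a_hinge (a point): middle of the hinge line of this tin, 30 mm behind its centre (+x of the tin) and 19 mm above the worktop; the hinge line runs along the tin's y
- tin_b: the same kind of tin as tin_a, same frame and sizes
- tin_b_lid (a joint): hinge of the lid of tin_b in rad: 0 shut, 1.75 fully open (leaning back a little past upright). A stiff hinge: the lid stays where it is left; about 1 N at the tab moves it
- tin_b_tab (a point): grip point on the lid's pull tab: a dark steel fin standing 25 mm up from the lid's top near its front edge, 14 mm wide (along the tin's y), 6 mm thick. Point: 17 mm above the lid, at x -25, z 52 mm in the tin's frame when shut; it circles the hinge line at 64 mm radius. Pinched from above across its width, tips at most 8 mm past the point, it turns between the fingers as the lid swings
- tin_b_hinge (a point): middle of the hinge line of this tin, 30 mm behind its centre (+x of the tin) and 19 mm above the worktop; the hinge line runs along the tin's y
- tin_c: the same kind of tin as tin_a, same frame and sizes
- tin_c_lid (a joint): hinge of the lid of tin_c in rad: 0 shut, 1.75 fully open (leaning back a little past upright). A stiff hinge: the lid stays where it is left; about 1 N at the tab moves it
- tin_c_tab (a point): grip point on the lid's pull tab: a dark steel fin standing 25 mm up from the lid's top near its front edge, 14 mm wide (along the tin's y), 6 mm thick. Point: 17 mm above the lid, at x -25, z 52 mm in the tin's frame when shut; it circles the hinge line at 64 mm radius. Pinched from above across its width, tips at most 8 mm past the point, it turns between the fingers as the lid swings
- tin_c_hinge (a point): middle of the hinge line of this tin, 30 mm behind its centre (+x of the tin) and 19 mm above the worktop; the hinge line runs along the tin's y

How it is judged:
On the way:
1. the loupe is lifted out of its tin (height (world z) of loupe above 0.045 m), for 0.1 s.
At the end, for the whole second after the job is handed in: The loupe stands upright (within 0.15 rad) at rest on the floor of the clear dish, within 52 mm of its centre, the dish flat on the worktop; all three lids are shut (below 0.08 rad); the polishing point and the drill case still lie in the tins they started in (horizontal distance between loupe and dish below 0.052 m and z of loupe in the frame of dish between -0.002 and 0.006 m and angle between loupe's own z axis and vertical below 0.15 rad and angle between dish's own z axis and vertical below 0.08 rad and height (world z) of dish below 0.006 m and linear speed of loupe below 0.02 m/s and (x of polishing_point in the frame of tin_b between -0.048 and 0.048 m and y of polishing_point in the frame of tin_b between -0.048 and 0.048 m and z of polishing_point in the frame of tin_b between 0.008 and 0.035 m) and (x of drill_case in the frame of tin_c between -0.048 and 0.048 m and y of drill_case in the frame of tin_c between -0.048 and 0.048 m and z of drill_case in the frame of tin_c between 0.008 and 0.035 m) and value of joint each of tin_a_lid, tin_b_lid, tin_c_lid below 0.08 rad); the robot touches nothing.
It fails at once if two lids are open (above 0.2 rad) at the same time (value of joint each of tin_a_lid, tin_b_lid above 0.2 rad or value of joint each of tin_b_lid, tin_c_lid above 0.2 rad or value of joint each of tin_a_lid, tin_c_lid above 0.2 rad).
It also fails if it takes over 72 s, if anything falls off the work surface, if the arm or the gripper's body presses on something with over 40 N, if the wrist force passes 120 N, or if a joint passes its speed limit or range.

## Working session

There is one attempt and no reset: what is moved stays moved. The work goes in short steps, Python scripts to look and compute and a tool call to move; the robot and the scene stay as the last step left them, time stands still between calls to the robot, and variables do not carry over. Pictures are saved under pics/ and viewed, at most 10 in all, crops included, and the job is handed in when it is done.

Besides the shell and the picture viewer there is one more tool, called after "Emit:" as a command line: name --argument value ..., lists and objects as JSON in quotes. drive_tool: Moves the arm, as the interface text tells. Its arguments: {"type":"object","properties":{"rows":{"type":"array","items":{"type":"array"}},"jaw":{"type":"number"},"grip_force":{"type":"number"}},"required":["rows"]}

```bash
mkdir -p pics
python3 - <<'E'
from station import ctrl, vision
import cv2, numpy as np
o=ctrl.get_obs(); print({k:np.round(v,3) for k,v in o.items()}, ctrl.finger_overhang)
for n in ("scene","top"):
    d=vision.get_image(n); cv2.imwrite(f"pics/{n}0.png",d["image"]); print(n,d["vertical_fov"],d["cx"],d["cy"],np.round(d["R"],4).tolist(),np.round(d["t"],4))
E
```

```text
{'t': np.float64(0.0), 'q': array([-1.467,  0.053,  1.614, -0.   ,  1.476, -0.119]), 'dq': array([ 0.001, -0.   ,  0.002,  0.   ,  0.001, -0.001]), 'effort': array([ 2.0000e-03, -3.9368e+01, -3.7018e+01,  0.0000e+00,  7.0000e-03,
        0.0000e+00]), 'tool_pos': array([ 0.138, -0.609,  0.303]), 'tool_rot': array([-3.12 , -0.349,  0.   ]), 'contact_force': array([ 0.031, -1.124, -0.418]), 'wrist_torque': array([ 0.013, -0.023,  0.012]), 'grip_force': np.float64(0.0), 'opening': np.float64(0.086)} 0.0726
scene 45.476417011676844 310.2746375998042 246.28644610805645 [[0.4718, -0.8815, 0.018], [-0.3141, -0.1871, -0.9308], [0.8238, 0.4335, -0.3652]] [-0.3811  0.1926  0.5737]
top 57.20211997217409 323.3619975756217 246.36644372559223 [[0.0136, -0.9997, 0.0224], [-0.9918, -0.0163, -0.1265], [0.1268, -0.0205, -0.9917]] [-0.1773  0.4815  0.8518]
```

View pics/top0.png

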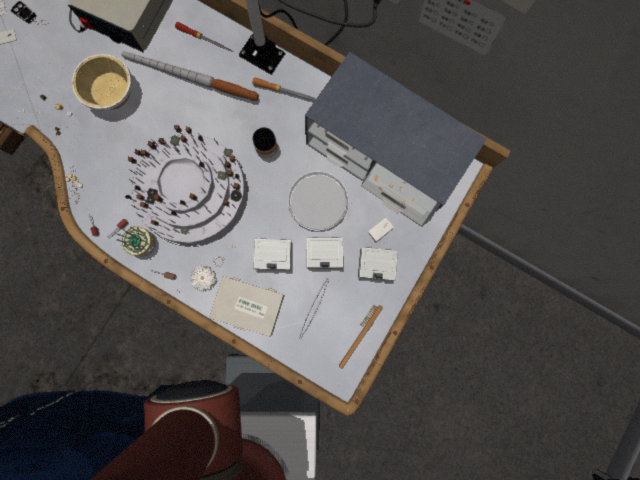

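View pics/scene0.png

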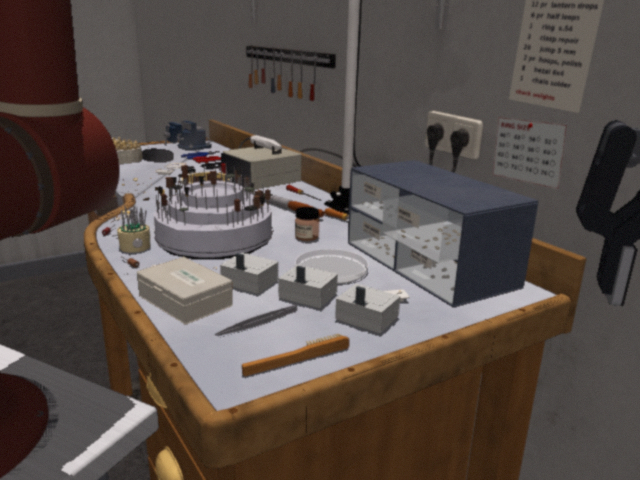

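The top view shows the tins at about (272,254), (325,253) and (378,264), with dark tabs at their lower edges, and the dish at (318,201). The scene view confirms the tabs stand upright at the front. Next I'll measure lids, tabs and dish.

```bash
cat > h.py <<'E'
from station import ctrl, vision
import cv2, numpy as np
from scipy.spatial.transform import Rotation as Ro
def ray(d,u,v,z):
    f=240/np.tan(np.radians(d["vertical_fov"])/2); R=np.array(d["R"]); t=np.array(d["t"])
    c=-R.T@t; w=R.T@np.array([(u-d["cx"])/f,(v-d["cy"])/f,1]); return c+w*(z-c[2])/w[2]
def proj(d,X):
    f=240/np.tan(np.radians(d["vertical_fov"])/2); p=np.array(d["R"])@X+d["t"]; return f*p[:2]/p[2]+[d["cx"],d["cy"]]
E
python3 - <<'E'
from h import *
d=vision.get_image("top"); im=d["image"]; hsv=cv2.cvtColor(im,cv2.COLOR_BGR2HSV); g=cv2.cvtColor(im,cv2.COLOR_BGR2GRAY)
print("bg",im[300,350],im[240,350],"lid",im[248,272],im[250,325],"dish",im[201,318],im[174,318],"tab",im[265,272])
for (u,v) in ((272,254),(325,253),(378,264)):
    x0,y0=u-26,v-26
    s=cv2.GaussianBlur(im,(1,1),0)[y0:y0+52,x0:x0+52].astype(int)
    dark=((s.max(2)<90)*255).astype(np.uint8)
    n,l,st,ce=cv2.connectedComponentsWithStats(dark)
    for i in range(1,n):
        if st[i,4]>12:
            print("dark",st[i]+[x0,y0,0,0,0],ce[i]+[x0,y0], np.round(ray(d,*(ce[i]+[x0,y0]),0.055),4))
    lid=(((s[:,:,0]-s[:,:,2])<8)&(s.max(2)>150)).astype(np.uint8)*255
    cs,_=cv2.findContours(lid,cv2.RETR_EXTERNAL,cv2.CHAIN_APPROX_NONE); c=max(cs,key=cv2.contourArea)
    r=cv2.minAreaRect(c); b=cv2.boxPoints(r)+[x0,y0]
    print("lid",r[1],cv2.contourArea(c)); print(np.round([ray(d,*p,0.035)[:2] for p in b],4).tolist())
print("dish", [np.round(ray(d,*p,0.013),3)[:2].tolist() for p in ((318.5,201.5),(289,201),(348,201),(318,172),(318,231))])
cv2.imwrite("pics/crop.png",cv2.resize(im[165:295,235:415],None,fx=4.4,fy=4.4,interpolation=cv2.INTER_CUBIC))
E
```

```text
bg [180 173 175] [177 173 171] lid [200 206 209] [195 202 205] dish [170 169 170] [162 163 165] tab [81 80 76]
dark [261 264  30   8  87] [273.18390805 268.35632184] [ 0.4366 -0.0727  0.055 ]
lid (51.0, 51.0) 2601.0
[[0.5184, -0.0142], [0.5201, -0.1164], [0.4177, -0.1186], [0.4162, -0.0179]]
dark [308 263  35   8 116] [325.25       267.44827586] [ 0.4399 -0.1738  0.055 ]
lid (51.0, 51.0) 2473.0
[[0.5222, -0.1204], [0.524, -0.2232], [0.4212, -0.2238], [0.4197, -0.1225]]
dark [369 274  24   9  91] [379.46153846 278.35164835] [ 0.4203 -0.2795  0.055 ]
dark [360 278   8   2  15] [363.6        278.46666667] [ 0.4196 -0.2486  0.055 ]
lid (51.0, 51.0) 2570.5
[[0.5017, -0.2273], [0.5034, -0.3304], [0.401, -0.3294], [0.3995, -0.2279]]
dish [[0.581, -0.159], [0.58, -0.098], [0.583, -0.22], [0.644, -0.157], [0.518, -0.159]]
```

View pics/crop.png

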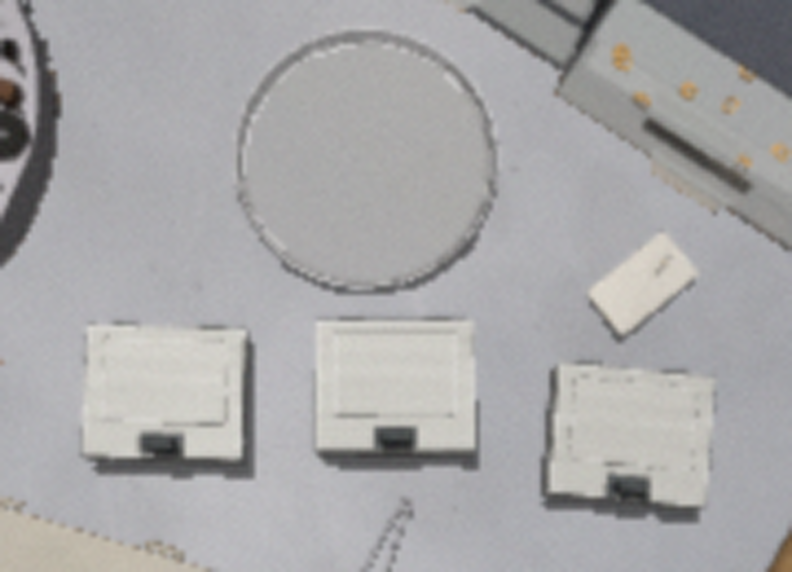

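The crop shows the lid corners and tabs clearly: left tab (160,443), middle (396,438), right (628,487). I'll convert those hand-read points.

Run:
```python
from h import *
d=vision.get_image("top")
P=lambda p,z: ray(d,p[0]/4.4+234.6,p[1]/4.4+164.6,z)
T={"L":[(88,326),(246,328),(244,458),(82,454),(160,443)],"M":[(316,320),(472,320),(475,450),(316,449),(396,438)],"R":[(558,364),(714,378),(702,506),(547,498),(628,487)]}
for k,v in T.items():
    q=np.array([P(p,.035) for p in v[:4]])[:,:2]; c=q.mean(0)
    yv=(q[0]+q[3]-q[1]-q[2])/2; xv=(q[0]+q[1]-q[2]-q[3])/2
    yaw=np.arctan2(-yv[0],yv[1]); x=np.array([np.cos(yaw),np.sin(yaw)]); tab=P(v[4],.052)[:2]
    print(k,c.round(4),"sizes",np.linalg.norm(xv).round(4),np.linalg.norm(yv).round(4),"yaw",yaw.round(3),np.arctan2(xv[1],xv[0]).round(3),"tab pred",(c-.025*x).round(4),"meas",tab.round(4))
print("dish",P((367,162),.013).round(4), "cam",(-d["R"].T@d["t"]).round(3))
o=ctrl.get_obs(); R=Ro.from_rotvec(o["tool_rot"]).as_matrix(); print(R.round(3).tolist())
```

```text
L [ 0.4677 -0.0679] sizes 0.0588 0.0724 yaw -0.003 -0.002 tab pred [ 0.4427 -0.0679] meas [ 0.4428 -0.068 ]
M [ 0.4725 -0.172 ] sizes 0.0593 0.0716 yaw 0.013 0.025 tab pred [ 0.4475 -0.1724] meas [ 0.4466 -0.1725]
R [ 0.4506 -0.2794] sizes 0.06 0.071 yaw -0.055 -0.089 tab pred [ 0.4256 -0.278 ] meas [ 0.4264 -0.2758]
dish [ 0.5807 -0.158   0.013 ] cam [ 0.372 -0.152  0.91 ]
[[0.975, 0.221, -0.0], [0.221, -0.975, 0.001], [0.0, -0.001, -1.0]]
```

Emit:
drive_tool --rows '[[[0, 0, 0], 0.112], [[0, 0, 0], 0.111], [[0.022, -0.039, 0], 0], [[0.022, -0.039, 0], 0], [[0.022, -0.039, 0], 0], [[0.022, -0.039, 0], 0], [[0.022, -0.039, 0], 0], [[0.022, -0.039, 0], 0], [[0.022, -0.039, 0], 0], [[0.022, -0.039, 0], 0]]' --jaw 0.5 --grip_force 20

```text
t: 1.2
tool_pos: [0.3146, -0.2959, 0.3038]
tool_rot: [3.141, -0.001, 0.001]
contact_force: [0.1, 0.4, 0.1]
opening: 0.0424
grip_force: 0.0
```

Emit:
drive_tool --rows '[[[0.0213, -0.038, 0.02], 0], [[0.0213, -0.038, 0.02], 0], [[0.0213, -0.038, 0.02], 0], [[0.0213, -0.038, 0.02], 0], [[0.0213, -0.038, 0.02], 0], [[0.0215, -0.038, 0.02], 0], [[0, 0, 0], 0]]'

```text
t: 1.9
tool_pos: [0.4416, -0.0652, 0.1805]
tool_rot: [-3.138, -0.01, 0.009]
contact_force: [-0.9, -0.1, -0.7]
opening: 0.0428
grip_force: 0.0
```

Run:
```python
from h import *
d=vision.get_image("wrist"); cv2.imwrite("pics/w1.png",d["image"]); print(ctrl.finger_overhang, ctrl.get_obs()["tool_pos"].round(4), "cam",(-d["R"].T@d["t"]).round(3), d["R"].round(2).tolist())
for X in ((.4428,-.068,.06),(.4428,-.061,.06),(.4428,-.075,.06)): print(proj(d,np.array(X)).round(1))
```

```text
0.0726 [ 0.4417 -0.0673  0.182 ] cam [ 0.519 -0.064  0.25 ] [[0.01, -1.0, -0.0], [-0.95, -0.01, 0.31], [-0.31, 0.0, -0.95]]
[327.8 265.3]
[315.6 265.2]
[340.1 265.4]
```

View pics/w1.png

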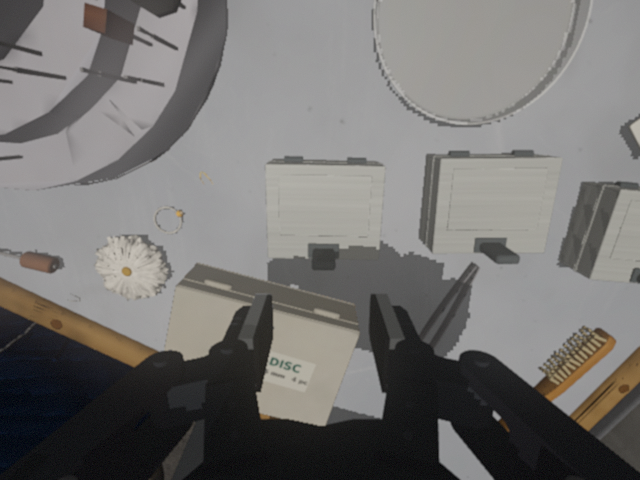

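The wrist view shows the left tab at about (324,260), lined up between the fingers (264–378). I'll descend and grip it.

Emit:
drive_tool --rows '[[[0.001, 0, 0.02], 0], [[0, 0, 0.02], 0], [[0, 0, 0.015], 0], [[0, 0, 0.007], 0], [[0, 0, 0], 0]]'

```text
t: 2.45
tool_pos: [0.4427, -0.0703, 0.1215]
tool_rot: [-3.141, 0.003, 0.002]
contact_force: [-0.1, -0.4, -0.0]
opening: 0.0427
grip_force: 0.0
```

Emit:
drive_tool --rows '[[[0, 0, 0], 0], [[0, 0, 0], 0], [[0, 0, 0], 0], [[0, 0, 0], 0], [[0, 0, 0], 0]]' --jaw 1 --grip_force 25

```text
t: 2.95
tool_pos: [0.4437, -0.0672, 0.1232]
tool_rot: [-3.134, 0.002, -0.002]
contact_force: [-0.3, 13.1, 5.3]
opening: 0.0124
grip_force: 25.3
```

Run:
```python
from h import *
import math
print(ctrl.finger_overhang,ctrl.get_obs()["tool_pos"].round(4))
f=lambda t:np.array([-55*math.cos(t)+33*math.sin(t), 55*math.sin(t)+33*math.cos(t)])
p=f(0)
for t in np.arange(.15,1.66,.15): print(round(t,2),(f(t)-p).round(1)*[1,-1]); p=f(t)
```

```text
0.0726 [ 0.4437 -0.0672  0.1232]
0.15 [ 5.5 -7.8]
0.3 [ 6.7 -6.9]
0.45 [ 7.6 -5.9]
0.6 [ 8.4 -4.7]
0.75 [ 9.  -3.3]
0.9 [ 9.4 -2. ]
1.05 [ 9.6 -0.5]
1.2 [9.6 0.9]
1.35 [9.3 2.3]
1.5 [8.9 3.7]
1.65 [8.2 5. ]
```

Emit:
drive_tool --rows '[[[0.0055, -0.002, -0.0078], 0], [[0.0067, 0, -0.0069], 0], [[0.0076, 0, -0.0059], 0], [[0.0084, 0, -0.0047], 0], [[0.009, 0, -0.0033], 0], [[0.0094, 0, -0.002], 0], [[0.0096, 0, -0.0005], 0], [[0.0096, 0, 0.0009], 0], [[0.0093, 0, 0.0023], 0], [[0.0089, 0, 0.0037], 0]]'

```text
t: 3.95
tool_pos: [0.5289, -0.0674, 0.1481]
tool_rot: [-3.141, 0.001, -0.004]
contact_force: [-1.3, 4.8, 3.5]
opening: 0.0126
grip_force: 24.3
```

Emit:
drive_tool --rows '[[[0.008, 0, 0.005], 0], [[0, 0, 0], 0]]'

```text
t: 4.15
tool_pos: [0.538, -0.0676, 0.1432]
tool_rot: [-3.141, 0.001, -0.008]
contact_force: [1.5, 5.1, 4.3]
opening: 0.0124
grip_force: 24.4
```

Emit:
drive_tool --rows '[[[0, 0, 0], 0], [[0, 0, 0], 0], [[0, 0, -0.02], 0], [[0, 0, -0.03], 0], [[-0.03, 0, -0.02], 0], [[-0.04, 0, 0], 0], [[-0.04, 0, 0], 0], [[0, 0, 0], 0]]' --jaw 0.5

```text
t: 4.95
tool_pos: [0.4211, -0.0673, 0.2095]
tool_rot: [3.141, -0.002, -0.004]
contact_force: [0.8, 0.4, -0.2]
opening: 0.0426
grip_force: 0.0
```

Run:
```python
from h import *
d=vision.get_image("wrist"); print(ctrl.get_obs()["tool_pos"].round(4)); e=vision.get_image("top")
b=cv2.resize(e["image"][165:295,235:415],(640,462),interpolation=cv2.INTER_CUBIC)
cv2.imwrite("pics/w2.png",cv2.resize(np.vstack([d["image"][:360],b[:240]]),None,fx=1,fy=1))
```

```text
[ 0.4233 -0.0677  0.2105]
```

View pics/w2.png

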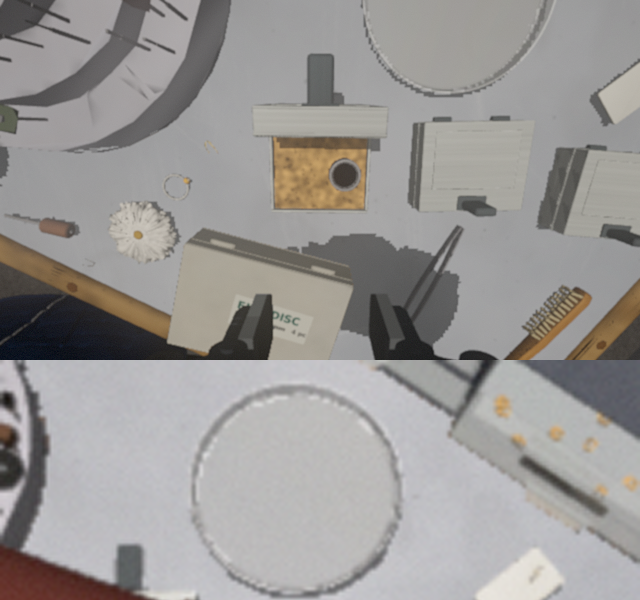

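Lid open, and the loupe is in the left tin, with its top at about (344,174) in the wrist view. I'll measure it.

Run:
```python
from h import *
d=vision.get_image("wrist"); im=d["image"]; o=ctrl.get_obs()
hsv=cv2.cvtColor(im,cv2.COLOR_BGR2HSV)[135:215,265:375]
m=((hsv[:,:,1]<70)).astype(np.uint8)*255; m=m[8:70,12:98]
n,l,st,ce=cv2.connectedComponentsWithStats(m)
for i in range(1,n):
    if st[i,4]>100:
        c=ce[i]+[277,143]; print(st[i],c,ray(d,*c,.024).round(4))
c=(344,174); X=ray(d,*c,.029); print(X.round(4),"tcp",o["tool_pos"].round(4),"cork ctr",ray(d,320,174,.015).round(4), Ro.from_rotvec(o["tool_rot"]).as_matrix().round(3).tolist())
```

```text
[  0   0  86   4 261] [320.88505747 144.03448276] [ 0.491  -0.0674  0.024 ]
[ 51  21  31  33 804] [343.09825871 180.45273632] [ 0.4657 -0.0834  0.024 ]
[ 0.4709 -0.0836  0.029 ] tcp [ 0.4257 -0.0681  0.2117] cork ctr [ 0.4692 -0.0667  0.015 ] [[1.0, -0.001, 0.002], [-0.001, -1.0, -0.001], [0.002, 0.001, -1.0]]
```

Emit:
drive_tool --rows '[[[0.02, 0.008, 0.02], 0], [[0.0205, 0.0075, 0.02], 0], [[0, 0, 0.03], 0], [[0, 0, 0.025], 0], [[0, 0, 0.01], 0], [[0, 0, 0], 0], [[0, 0, 0], 0]]'

```text
t: 5.8
tool_pos: [0.4668, -0.0834, 0.1071]
tool_rot: [3.141, 0.0, 0.002]
contact_force: [0.8, -0.3, 0.4]
opening: 0.0427
grip_force: 0.0
```

Run:
```python
from h import *
d=vision.get_image("wrist"); print(ctrl.get_obs()["tool_pos"].round(4)); cv2.imwrite("pics/w3.png",d["image"])
```

```text
[ 0.467  -0.0835  0.1076]
```

View pics/w3.png

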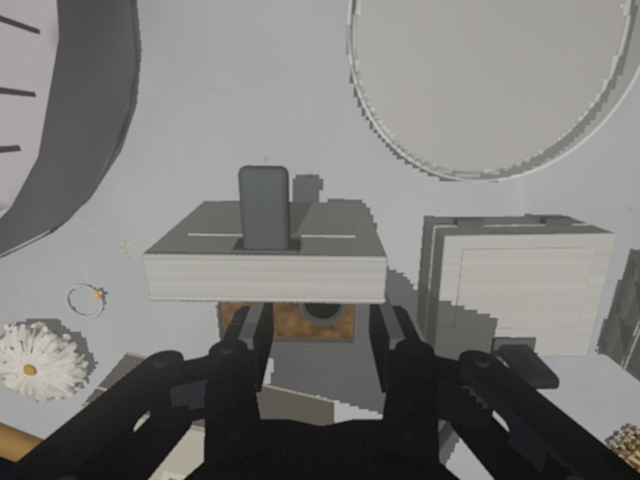

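The loupe at (320,308) is centred between the fingers, and the lid edge clears the gripper. I'll lower and grip.

Emit:
drive_tool --rows '[[[0, 0, 0.01], 0], [[0, 0, 0.005], 0], [[0, 0, 0], 0]]'

```text
t: 6.15
tool_pos: [0.4651, -0.0829, 0.0904]
tool_rot: [-3.141, 0.0, 0.002]
contact_force: [0.7, 0.7, -0.1]
opening: 0.0427
grip_force: 0.0
```

Emit:
drive_tool --rows '[[[0, 0, 0], 0], [[0, 0, 0], 0], [[0, 0, 0], 0], [[0, 0, 0], 0], [[0, 0, 0], 0]]' --jaw 1 --grip_force 30

```text
t: 6.65
tool_pos: [0.4662, -0.0834, 0.0918]
tool_rot: [3.141, -0.0, 0.002]
contact_force: [-0.3, -1.3, 5.0]
opening: 0.0205
grip_force: 29.8
```

Emit:
drive_tool --rows '[[[0, 0, -0.01], 0], [[0, 0, -0.02], 0], [[0, 0, -0.03], 0], [[0, 0, -0.03], 0], [[0, 0, -0.03], 0], [[0, 0, 0], 0]]'

```text
t: 7.25
tool_pos: [0.4678, -0.0836, 0.2164]
tool_rot: [3.139, -0.0, 0.013]
contact_force: [0.9, -0.4, 0.7]
opening: 0.0203
grip_force: 29.4
```

Emit:
drive_tool --rows '[[[0.024, 0.016, 0], 0], [[0.024, 0.016, 0], 0], [[0.024, 0.016, 0], 0], [[0.023, 0.016, 0], 0], [[0, 0, 0], 0.125], [[0, 0, 0], 0.125], [[0, 0, 0], 0.125], [[0, 0, 0.02], 0.125], [[0, 0, 0.03], 0], [[0, 0, 0], 0]]'

```text
t: 8.25
tool_pos: [0.5572, -0.1456, 0.1552]
tool_rot: [-3.042, 0.777, 0.018]
contact_force: [-1.2, 0.6, -1.5]
opening: 0.0206
grip_force: 29.5
```

Run:
```python
from h import *
d=vision.get_image("wrist"); e=vision.get_image("scene"); print(ctrl.get_obs()["tool_pos"].round(4)); cv2.imwrite("pics/w4.png",np.hstack([cv2.resize(d["image"],(400,300)),cv2.resize(e["image"][150:390,200:520],(400,300))]))
```

```text
[ 0.5598 -0.1466  0.1599]
```

View pics/w4.png

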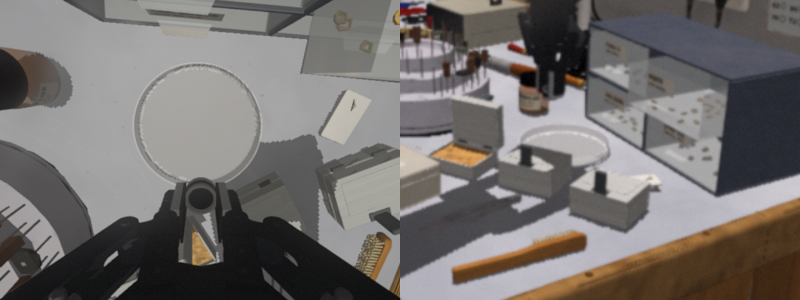

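The loupe is held upright between the fingers, with the dish directly ahead at about (317,200) in full wrist pixels. I'll check the dish position from this view.

Run:
```python
from h import *
d=vision.get_image("wrist"); o=ctrl.get_obs()
R=Ro.from_rotvec(o["tool_rot"]).as_matrix()
c=ray(d,317.5,198,.013); l=ray(d,323,311,o["tool_pos"][2]-.063)
print(c.round(4),l.round(4),o["tool_pos"].round(4),(R.T@(c-o["tool_pos"])).round(4))
```

```text
[ 0.5916 -0.1613  0.013 ] [ 0.5634 -0.1493  0.0984] [ 0.5607 -0.147   0.1614] [ 0.034  -0.0022  0.1484]
```

Emit:
drive_tool --rows '[[[0.008, 0, 0.02], 0], [[0.007, 0, 0.02], 0], [[0, 0, 0.02], 0], [[0, 0, 0.01], 0], [[0, 0, 0], 0], [[0, 0, 0], 0], [[0, 0, 0], 0]]'

```text
t: 9.1
tool_pos: [0.5748, -0.1546, 0.0929]
tool_rot: [3.044, -0.777, 0.004]
contact_force: [-1.3, -0.4, -0.5]
opening: 0.0204
grip_force: 29.5
```

Emit:
drive_tool --rows '[[[0, 0, 0.005], 0], [[0, 0, 0.004], 0], [[0, 0, 0.002], 0], [[0, 0, 0], 0], [[0, 0, 0], 0]]'

```text
t: 9.6
tool_pos: [0.5738, -0.1542, 0.0799]
tool_rot: [-3.044, 0.777, 0.001]
contact_force: [0.7, 0.0, -1.0]
opening: 0.0204
grip_force: 29.5
```

Emit:
drive_tool --rows '[[[0, 0, 0.001], 0], [[0, 0, 0], 0], [[0, 0, 0], 0]]'

```text
t: 9.9
tool_pos: [0.5739, -0.1543, 0.0791]
tool_rot: [-3.044, 0.778, -0.0]
contact_force: [-0.4, 0.7, 0.3]
opening: 0.0203
grip_force: 29.5
```

Emit:
drive_tool --rows '[[[0, 0, 0.001], 0], [[0, 0, 0], 0], [[0, 0, 0], 0]]'

```text
t: 10.2
tool_pos: [0.5741, -0.1544, 0.0787]
tool_rot: [3.044, -0.777, 0.001]
contact_force: [-2.8, -0.2, 4.2]
opening: 0.0201
grip_force: 29.9
```

Emit:
drive_tool --rows '[[[0, 0, 0], 0], [[0, 0, 0], 0], [[0, 0, 0], 0], [[0, 0, -0.01], 0], [[0, 0, -0.02], 0], [[0, 0, -0.03], 0], [[0, 0, -0.04], 0], [[0, 0, -0.04], 0], [[0, 0, 0], 0], [[0, 0, 0], 0]]' --jaw 0.5

```text
t: 11.2
tool_pos: [0.5746, -0.1546, 0.2204]
tool_rot: [3.043, -0.777, 0.006]
contact_force: [0.8, -0.2, -0.5]
opening: 0.0426
grip_force: 0.0
```

Run:
```python
from h import *
d=vision.get_image("wrist"); print(ctrl.get_obs()["tool_pos"].round(4)); cv2.imwrite("pics/w5.png",d["image"])
for X in ((.574,-.1544,.016),(.586,-.16,.013)): print(proj(d,np.array(X)).round(1))
```

```text
[ 0.5737 -0.1542  0.2183]
[321.5 229.8]
[320.5 212.8]
```

View pics/w5.png

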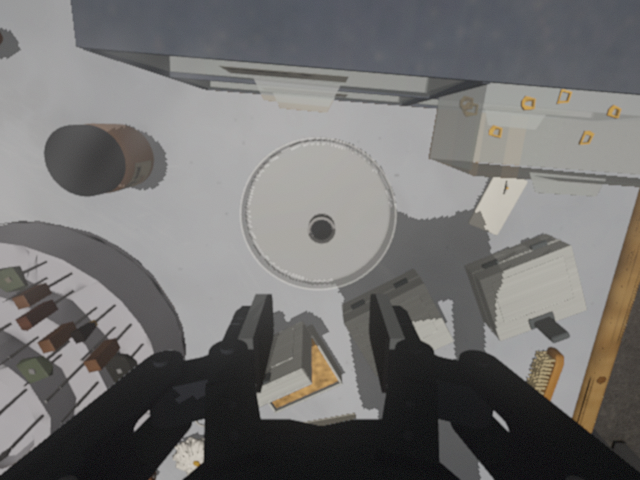

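The loupe stands upright in the dish at (321,229), close to the centre. Now back to the open lid's tab to shut it.

Emit:
drive_tool --rows '[[[0, 0, 0], -0.125], [[0, 0, 0], -0.125], [[0, 0, 0], -0.125], [[0, 0, 0], -0.125], [[-0.012, -0.029, 0], 0], [[-0.012, -0.029, 0], 0], [[-0.012, -0.029, 0], 0], [[0, 0, 0], 0], [[0, 0, 0], 0]]'

```text
t: 12.15
tool_pos: [0.537, -0.0668, 0.2164]
tool_rot: [-3.141, -0.001, 0.004]
contact_force: [0.9, 0.3, -0.1]
opening: 0.0426
grip_force: 0.0
```

Emit:
drive_tool --rows '[[[0.001, 0, 0.03], 0], [[0, 0, 0.025], 0], [[0, 0, 0.014], 0], [[0, 0, 0.005], 0], [[0, 0, 0], 0], [[0, 0, 0], 0]]'

```text
t: 12.75
tool_pos: [0.5397, -0.0677, 0.1452]
tool_rot: [3.141, -0.001, 0.003]
contact_force: [-0.2, -0.6, 0.9]
opening: 0.0427
grip_force: 0.0
```

Emit:
drive_tool --rows '[[[0, 0, 0], 0], [[0, 0, 0], 0], [[0, 0, 0], 0], [[0, 0, 0], 0], [[0, 0, 0], 0]]' --jaw 1 --grip_force 25

```text
t: 13.25
tool_pos: [0.5397, -0.0673, 0.1452]
tool_rot: [3.141, -0.0, 0.004]
contact_force: [1.7, 1.3, 3.0]
opening: 0.0122
grip_force: 24.5
```

Gripped on the tab; now the reverse arc.

Emit:
drive_tool --rows '[[[-0.0082, 0, -0.005], 0], [[-0.0089, 0, -0.0037], 0], [[-0.0093, 0, -0.0023], 0], [[-0.0096, 0, -0.0009], 0], [[-0.0096, 0, 0.0005], 0], [[-0.0094, 0, 0.002], 0], [[-0.009, 0, 0.0033], 0], [[-0.0084, 0, 0.0047], 0], [[-0.0076, 0, 0.0059], 0], [[-0.0067, 0, 0.0069], 0]]'

```text
t: 14.25
tool_pos: [0.4511, -0.0667, 0.1329]
tool_rot: [-3.14, 0.001, 0.003]
contact_force: [-1.1, 6.7, 3.1]
opening: 0.0124
grip_force: 26.2
```

Emit:
drive_tool --rows '[[[-0.0055, 0, 0.0078], 0], [[0, 0, 0.003], 0], [[0, 0, 0], 0], [[0, 0, 0], 0]]'

```text
t: 14.65
tool_pos: [0.4459, -0.0667, 0.1245]
tool_rot: [-3.139, 0.0, 0.007]
contact_force: [-9.7, 8.8, 21.2]
opening: 0.0121
grip_force: 31.4
```

Emit:
drive_tool --rows '[[[0, 0, 0], 0], [[0, 0, 0], 0], [[0, 0, 0], 0], [[0, 0, -0.02], 0], [[0, 0, -0.04], 0], [[-0.02, 0, -0.04], 0], [[-0.04, 0, -0.02], 0], [[-0.02, 0.03, 0], 0], [[0, 0, 0], 0], [[0, 0, 0], 0]]' --jaw 0.5

```text
t: 15.65
tool_pos: [0.3662, -0.0977, 0.2416]
tool_rot: [3.142, -0.004, -0.0]
contact_force: [0.5, 0.6, 0.1]
opening: 0.0428
grip_force: 0.0
```

Run:
```python
from h import *
o=ctrl.get_obs();print(o["tool_pos"].round(4), o["contact_force"].round(1))
e=vision.get_image("scene"); d=vision.get_image("wrist")
cv2.imwrite("pics/s6.png",np.vstack([cv2.resize(e["image"][230:340,180:420],(720,330),interpolation=cv2.INTER_CUBIC),cv2.resize(d["image"][0:240],(720,270))]))
t=np.array([.4427,-.0672,.06]); 
for th in (0,.1): # predicted tab-tip pixel
    h=np.array([.4977,-.0672,.019]); x,z=-55,41
    X=h+np.array([x*np.cos(th)+z*np.sin(th),0,-x*np.sin(th)+z*np.cos(th)])/1000
    print(th,proj(e,X).round(1),((proj(e,X)-[180,230])*3).round(0))
```

```text
[ 0.3662 -0.0977  0.2416] [0.5 0.6 0.1]
0 [238.1 252.9] [174.  69.]
0.1 [239.6 248.8] [179.  57.]
```

View pics/s6.png

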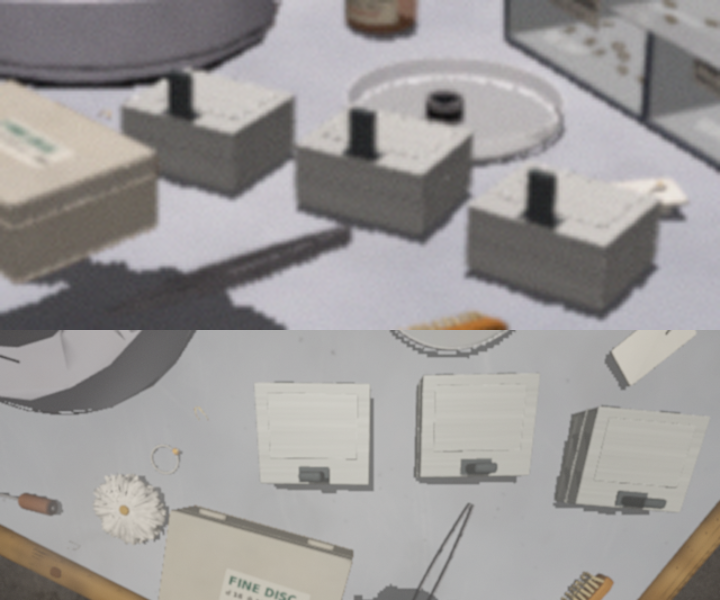

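All three lids look shut, and the loupe stands in the dish. As a check on the lid, I'll compare the left tab with the starting scene picture.

Run:
```python
from h import *
e=vision.get_image("scene"); a=cv2.imread("pics/scene0.png")
for im in (a,e["image"]):
    for (x0,y0) in ((225,245),(290,258)):
        m=(im[y0:y0+32,x0:x0+28].max(2)<80).astype(np.uint8)
        n,l,st,ce=cv2.connectedComponentsWithStats(m); i=1+st[1:,4].argmax(); print(st[i],(ce[i]+[x0,y0]).round(2))
```

```text
[  0   9  20  17 143] [238.08 260.93]
[  6   9  10  17 132] [300.42 275.08]
[  0   9  20  17 127] [237.76 260.87]
[  6   9  10  17 124] [300.2  275.23]
```

The tab is back to within 0.3 px of its starting position, where 0.1 rad open would shift it about 4 px, so the lid is shut.

```bash
python3 -c "
from station import ctrl
print(ctrl.finish_job())"
```

```text
the job is handed in; nothing more can be done
None
```

I found the loupe in the first tin I opened (the left one) and stood it upright near the centre of the clear dish; I shut that tin again, never opened the other two, and handed the job in at about 16 s, though the hand-in returned no verdict.

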